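# Park the press roller at the top of its ramp

### The job

The loose metal roller lies at the foot of its small wooden parking ramp. With the fingertips behind it, slowly push it along the flat, up the slope and over the crest, so that it comes to rest fully home against the dark steel stop plate, then move the hand away. Only push it, gently: do not pinch or lift it or let it run free or roll back down the slope, and leave the sanding block, the glitter jar and the mug where they are.

Things in the scene. Friction and masses are not known exactly. Their poses are not given: they have to be found in the camera images.
- roller: loose plain metal roller: smooth cylinder, 56 mm diameter, 100 mm long, flat black ends, 0.25 to 0.5 kg, rolls easily, low friction. Origin at its centre, on its axis; its own y is the cylinder axis, x and z turn as it rolls. Starts lying across the flat foot of the ramp, centre 102 to 116 mm before the ramp's origin
- ramp: wooden parking ramp fixed to the table, 300 mm long (x), 130 mm wide (y). Origin: centre of its underside, on the table; x points level up the ramp towards the stop, z up. Side cheeks 106 mm apart (12 mm thick) guide the roller, standing about 14 mm above the running surface. Surface: flat foot, 8 degree slope, crest, then 4 degrees down to the stop plate
- ramp_foot (a point): near end of the flat foot's running surface, in the middle: ramp x = -144 mm, 12 mm above the table. The foot is flat from here to x = -60 mm, where the slope begins. Just before it (x = -150 to -144 mm) a lip stands 6 mm higher than the foot
- ramp_crest (a point): middle of the crest, on the surface: ramp x = +90 mm, 33 mm above the table; top of the 8 degree slope that begins at x = -60 mm, height 12 mm. Before the crest the roller rolls back if let go; once its centre is past it, it runs by itself the last 18 mm down to the stop and stays
- ramp_home (a point): the roller's centre when it is home against the stop: ramp x = +108 mm, 60 mm above the table; axes as the ramp's. The stop plate's face is 28 mm beyond it (x = +136 mm); the plate is 10 mm thick, its top 68 mm above the table
- ramp_slope (a point): half way up the slope, where the roller's axis passes: ramp x = +11 mm, 51 mm above the table; its x axis points up the slope, 8 degrees above level, its z square to the slope
- sanding_block: bystander: loose wooden sanding block 40 x 85 x 31 mm, left of the ramp; origin at the centre of its underside
- glitter_jar: bystander: loose clear jar with a red screw lid, 48 mm wide, 65 mm high, right of the ramp; origin at the centre of its underside
- mug: bystander: loose blue mug, 82 mm wide (117 mm with handle), 91 mm high, at the near left of the table; origin at the centre of its underside

How it is judged:
By the outcome, as a careful person would: the job done as asked, in the order asked, and still so for the second after the job is handed in, with the robot touching nothing.
It also fails if it takes over 38 s, if anything falls off the work surface, if the arm or the gripper's body presses on something with over 40 N, if the wrist force passes 120 N, or if a joint passes its speed limit or range.

### The arm

A 6-joint arm with a two-finger parallel gripper is mounted at the origin on a cart in front of the work surface, level with it; the furniture and walls round the work are solid. World frame = base frame: x ahead of the robot, y to its left, z up, the work surface at z = 0. Lengths are in mm, angles in rad, forces in N, time in s.
With the tool pointing down it reaches from about 350 to 975 mm from the base axis. Payload 7.1 kg.
Tool frame: the origin (TCP) lies between the finger pads; the fingertips stand 17 mm ahead of it and the grasp point (between the pads) lies 2 mm behind it; z points along the fingers, y is the line along which they close (so a half turn about z gives the same grasp; the last joint's range is limited). The gripper opens to 88 mm and grips with 3 to 60 N. Pads are 20 mm wide; open, the fingers measure 115 mm over their backs; the gripper's body (75 mm by 178 mm) begins 61 mm behind the grasp point.
Start: joints at [-1.143, 0.423, 1.63, -0, 1.089, -0.019], TCP at [270.066, -563.622, 239.675] pointing down, gripper open.
Joint ranges: [-3, 3], [-0.9, 2.11], [0.09, 2.58], [-1.31, 4.45], [0.11, 2.69], [-2.54, 2.54]. Speed limits (rad/s): [2.39, 2.39, 3.01, 3.14, 3.14, 3.14].

### API

Orientations are given as a rotation vector (axis times angle).
In Python, from workcell import ctrl, vision gives the robot as it stands (ctrl), with the cameras (vision).
- The arm moves only by the shell command python3 jog.py 'ROWS' [OPENING]. ROWS is a JSON list of rows, 1 to 5 of them, each of 6 numbers: dx, dy, dz in a scale on which 1.0 is 500 mm, then a rotation vector rx, ry, rz in shares of pi rad (1.0 is pi rad); each row shifts and turns the commanded pose from where the row before left it, along the tool's axes as they then stand; what a row does not reach is not made up. A row lasts 1/12 s, in which the tool goes at most 41.7 mm and 0.125 rad, less where a joint would pass 70% of its speed; a pose out of reach is approached as far as the arm can. OPENING is the finger opening in mm, set as the command begins (- or left out keeps the last). The fingers move at their own pace and stop on an object; the grip force is fixed at half the most. Time passes only in rows, so rows that do not move let the fingers close. It prints the time, the measured TCP pose, the force, the opening and the grip force at its end. Shift and turn numbers lie between -1 and 1, and a call with a number outside is refused. Input that does not fit is refused with a message, and nothing moves.
- ctrl.get_obs(): the state, without advancing time (a new reading comes with each control period).
- vision.get_image(name): name is "side" or "top"; returns a dict with "img" (400x640x3 uint8, red, green, blue), "fx", "fy", "cx", "cy" (pixels), "R" (3x3) and "t" (3): a world point X has camera coordinates R X + t. Camera axes: x right, y down, z forward; pixel columns grow to the right and rows downward; lengths in mm; the calibration is good to about 2 mm. A picture is of the moment at which its call begins. There is no depth.
- ctrl.close_job(): hands the job in; it is judged then, once.
The state is a dict: "t": time; "qpos": joint angles; "qvel": joint speeds; "joint_torque": joint torques, N m; "ee_pos": TCP position; "orientation": TCP orientation; "ft_force": force on the tool from outside, world axes, zero at the start; "moment": the same for the moment, N m; "width": finger opening in mm; "grasp_force": force on a finger pad.
Only numpy, scipy, OpenCV 4.12 (cv2) and the standard library are available. Lean on these libraries where they do the work, as an engineer would, in place of code of your own. Each camera call takes 0.05 s, during which the arm holds its last target. There are 200 camera calls.

## Working session

There is one attempt and no reset: what is moved stays moved. The work goes in short steps, Python scripts to look and compute and a shell command to move; the robot and the scene stay as the last step left them, time stands still between calls to the robot, and variables do not carry over. Pictures are saved under pics/ and viewed, at most 10 in all, crops included, and the job is handed in when it is done.

```bash
ls; mkdir -p pics
python3 - <<'E'
from workcell import ctrl, vision
import cv2
for n in("top","side"):
    d=vision.get_image(n); cv2.imwrite(f"pics/{n}0.png",d["img"][:,:,::-1])
    print(n,d["fx"],d["fy"],d["cx"],d["cy"],d["R"],d["t"])
o=ctrl.get_obs(); print(o)
E
```

```text
jog.py
pics
workcell.py
top 418.90843447968797 418.90843447968797 324.25678595967025 197.49636280920438 [[-0.01265512 -0.99950687 -0.02873796]
 [-0.98834364  0.01686405 -0.15130253]
 [ 0.15171256  0.02648823 -0.98806967]] [  39.63450161  502.52667298 1057.58581409]
side 439.7470400250789 439.7470400250789 324.4148370344649 197.65732365946255 [[-0.88568301 -0.46404081 -0.01522279]
 [-0.1807889   0.37488795 -0.90927136]
 [ 0.42764585 -0.80257408 -0.41592531]] [ 450.12960733  167.53603262 1230.65726648]
{'t': 0.1, 'qpos': array([-1.14301335e+00,  4.23763994e-01,  1.63062476e+00, -4.38976232e-06,
        1.08860252e+00, -1.89873392e-02]), 'qvel': array([ 5.14868385e-05, -2.05535014e-03, -1.11862353e-03, -1.81184084e-03,
       -7.92333015e-04,  1.73896521e-03]), 'joint_torque': array([ 3.66075719e-04, -5.45615137e+01, -2.74323463e+01,  6.44714828e-02,
        1.88050914e-02, -2.82937799e-05]), 'ee_pos': array([ 269.86030956, -563.19426573,  238.9752911 ]), 'orientation': array([-3.06219843e+00, -6.95662996e-01,  4.51712378e-04]), 'ft_force': array([ 0.0130471 ,  0.07939901, -0.49458417]), 'moment': array([-0.02825421, -0.00967541, -0.01952857]), 'grasp_force': 0.0, 'width': 87.61400753084627}
```

View pics/top0.png

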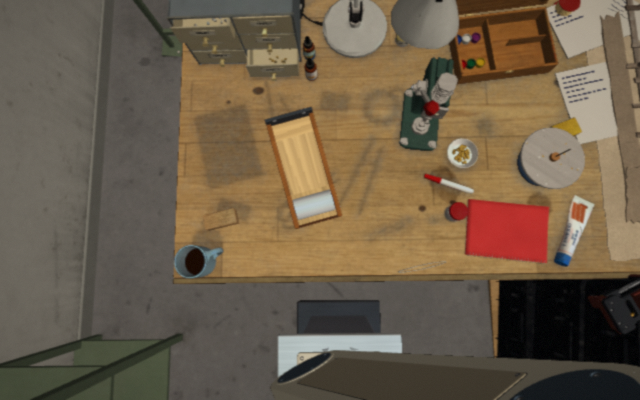

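View pics/side0.png

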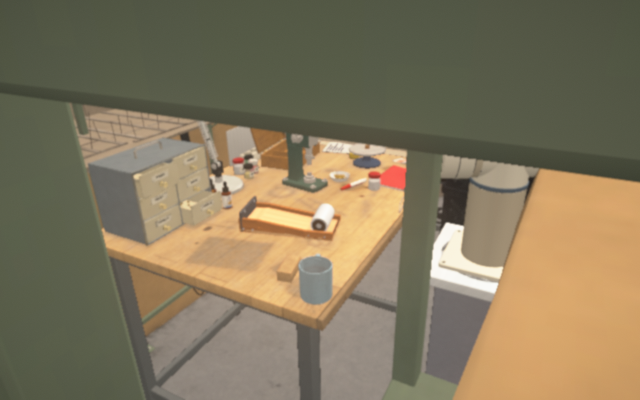

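The top view shows the ramp from the stop at about (289,116) to the foot at about (317,221). The roller is at (314,206), the block at (221,219), the mug at (195,261) and the jar at (458,211). The side view shows the roller at (323,217) at the foot end. I'll enlarge both.

Run:
```python
import cv2
a=cv2.imread("pics/top0.png")[100:235,250:360]; cv2.imwrite("pics/topc.png",cv2.resize(a,None,fx=4.4,fy=4.4,interpolation=cv2.INTER_CUBIC))
a=cv2.imread("pics/side0.png")[190:245,230:350]; cv2.imwrite("pics/sidec.png",cv2.resize(a,None,fx=6,fy=6,interpolation=cv2.INTER_CUBIC))
```

```text
(no output)
```

View pics/topc.png

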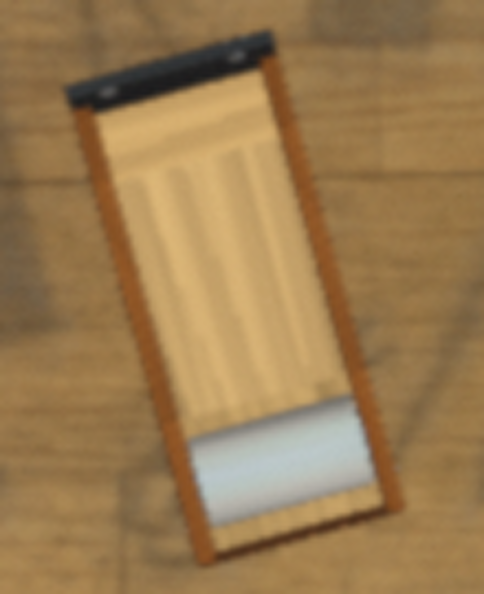

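View pics/sidec.png

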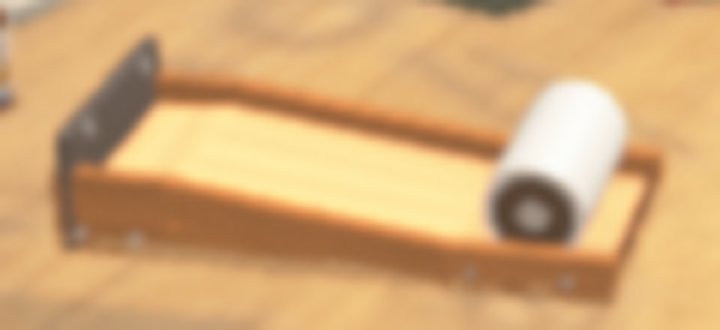

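The crops show the cheek ends at top-crop (197,561) and (404,508), and the plate's far top corners at (66,89) and (271,31). In the side crop, the ramp's bottom corners are at (610,300) and (68,248). I'll fit the ramp pose to these.

```bash
cat > h.py <<'E'
import numpy as np
from workcell import ctrl, vision
from scipy.spatial.transform import Rotation as Ro
from scipy.optimize import least_squares
def proj(d,X):
    c=np.asarray(X)@d["R"].T+d["t"]; return np.c_[d["fx"]*c[:,0]/c[:,2]+d["cx"],d["fy"]*c[:,1]/c[:,2]+d["cy"]]
def world(p,L):
    L=np.atleast_2d(L).astype(float); c,s=np.cos(p[2]),np.sin(p[2])
    return np.c_[p[0]+c*L[:,0]-s*L[:,1],p[1]+s*L[:,0]+c*L[:,1],L[:,2]]
E
python3 - <<'E'
from h import *
T=vision.get_image("top");S=vision.get_image("side")
tp=[((197,561),(-150,65,26)),((404,508),(-150,-65,26)),((66,89),(146,65,68)),((271,31),(146,-65,68))]
sp=[((610,300),(-150,65,0)),((614,263),(-150,65,26)),((660,153),(-150,-65,26)),((68,248),(146,65,0)),((60,135),(146,65,68)),((152,38),(146,-65,68))]
tu=np.array([a for a,_ in tp])/4.4+[250,100]-.4; tL=[b for _,b in tp]
su=np.array([a for a,_ in sp])/6+[230,190]-.4; sL=[b for _,b in sp]
f=lambda p:np.r_[(proj(T,world(p,tL))-tu).ravel(),(proj(S,world(p,sL))-su).ravel()]
r=least_squares(f,[500,0,0.2],loss='soft_l1'); print(r.x,r.fun.reshape(-1,2).round(1))
p=r.x
g=lambda q:(proj(T,world(p,[[q[0]-0,0,40+28*0]]))-0).ravel()
# roller: axis at z=40; silhouette edges in top view (mid): find centre from mid of edges
edges=np.array([(272,418),(296,506)])/4.4+[250,100]-.4
th=np.linspace(0,2*np.pi,181)
def sil(x):
    P=proj(T,world(p,np.c_[x+28*np.cos(th),0*th,40+28*np.sin(th)]))
    return P[P[:,1].argmin()],P[P[:,1].argmax()]
for x in(-120,-116,-110,-102): print(x,np.round(sil(x),1).tolist())
print(edges)
for n,x in(("hover",-170),("mid",-110),("home",108)): print(n,world(p,[[x,0,0]]).round(1))
for n,u in(("block",(221,219)),("jar",(458,211)),("mug",(195,261))):
    z={"block":31,"jar":65,"mug":91}[n]
    q=least_squares(lambda q:(proj(T,[[q[0],q[1],z]])-u).ravel(),[400,0]).x; print(n,q.round())
E
```

```text
[585.4928863   86.18632864   6.53593596] [[ 0.1  1.4]
 [ 0.9  0.4]
 [ 0.1 -0.9]
 [ 1.1 -0.6]
 [ 0.7  2.2]
 [-0.   0.8]
 [ 0.9 -0.2]
 [-0.7  1.2]
 [-1.5  0.7]
 [-1.2 -0.1]]
-120 [[312.4, 200.0], [318.0, 220.8]]
-116 [[312.0, 198.6], [317.6, 219.3]]
-110 [[311.4, 196.4], [317.0, 217.1]]
-102 [[310.6, 193.4], [316.2, 214.1]]
[[311.41818182 194.6       ]
 [316.87272727 214.6       ]]
hover [[420.9  43.7   0. ]]
mid [[479.   58.7   0. ]]
home [[690.1 113.2   0. ]]
block [452. 305.]
jar [ 459. -305.]
mug [343. 350.]
```

Ramp pose: (585.5, 86.2), yaw 0.253. The roller is at ramp x of about -105, which is inside the stated range. Next I'll work out the tool-frame deltas.

```bash
cat >> h.py <<'E'
P=np.array([585.49,86.19,0.25275])
def rel(L=None):
    o=ctrl.get_obs(); R=Ro.from_rotvec(o["orientation"]); e=o["ee_pos"]
    c,s=np.cos(P[2]),np.sin(P[2]); G=Ro.from_matrix(np.array([[c,s,0],[s,-c,0],[0,0,-1.]]))
    d=e-[P[0],P[1],0]
    print("t",round(o["t"],2),"ramp xyz",np.round([c*d[0]+s*d[1],-s*d[0]+c*d[1],d[2]],1),"rot to go",(R.inv()*G).as_rotvec().round(4),"F",o["ft_force"].round(1),"w",round(o["width"],1),"q6",o["qpos"].round(2))
    if L is not None:
        D=world(P,[L])[0]-e; print("tool now",R.inv().apply(D).round(1),"tool after rot",G.inv().apply(D).round(1))
E
python3 -c "
from h import *
rel([-165,0,200])"
```

```text
t 0.2 ramp xyz [-468.  -550.   239.2] rot to go [-9.000e-04  1.000e-04  1.941e-01] F [0.2 0.3 0.2] w 88.1 q6 [-1.14  0.42  1.63 -0.    1.09 -0.02]
tool now [ 403.3 -481.2   39.6] tool after rot [ 303.  -550.    39.2]
```

Units first: shifts go in shares of 500 mm and turns go in shares of pi rad. So -27 mm is -0.054, 15 mm is 0.03, 0.097 rad is 0.0309.

```bash
python3 jog.py '[[0, 0, 0, 0, 0, 0.0309], [0, 0, 0, 0, 0, 0.0309], [0.016, -0.028, 0, 0, 0, 0], [0.03, -0.054, 0, 0, 0, 0], [0.03, -0.054, 0, 0, 0, 0]]' 46
python3 jog.py '[[0.03, -0.056, 0, 0, 0, 0], [0.03, -0.056, 0, 0, 0, 0], [0.03, -0.056, 0, 0, 0, 0], [0.03, -0.056, 0, 0, 0, 0], [0.03, -0.056, 0, 0, 0, 0]]'
python3 jog.py '[[0.03, -0.056, 0, 0, 0, 0], [0.03, -0.056, 0, 0, 0, 0], [0.03, -0.056, 0, 0, 0, 0], [0.03, -0.056, 0, 0, 0, 0], [0.03, -0.056, 0, 0, 0, 0]]'
python3 jog.py '[[0.03, -0.056, 0, 0, 0, 0], [0.03, -0.056, 0, 0, 0, 0], [0.03, -0.056, 0, 0, 0, 0], [0.03, -0.056, 0, 0, 0, 0], [0.03, -0.056, 0, 0, 0, 0]]'
python3 jog.py '[[0.03, -0.056, 0, 0, 0, 0], [0.02, -0.036, 0, 0, 0, 0], [0.01, -0.02, 0, 0, 0, 0], [0, 0, 0, 0, 0, 0], [0, 0, 0, 0, 0, 0]]'
python3 -c "
from h import *
rel([-160,0,45])"
```

```text
t: 0.62
ee_pos: [289.7, -487.8, 239.2]
orientation: [-3.116, -0.394, 0.0]
ft_force: [-0.1, 0.0, -0.8]
width: 57.9
grasp_force: 0.0
t: 1.03
ee_pos: [327.5, -332.4, 239.6]
orientation: [-3.116, -0.395, -0.0]
ft_force: [0.5, 0.1, 0.9]
width: 46.2
grasp_force: 0.0
t: 1.45
ee_pos: [365.1, -178.2, 239.8]
orientation: [3.116, 0.395, 0.0]
ft_force: [0.3, 0.1, -0.1]
width: 46.1
grasp_force: 0.0
t: 1.87
ee_pos: [402.7, -23.8, 239.8]
orientation: [3.116, 0.396, 0.001]
ft_force: [0.7, 0.3, 0.0]
width: 45.7
grasp_force: 0.0
t: 2.28
ee_pos: [417.5, 36.6, 239.6]
orientation: [3.116, 0.399, -0.0]
ft_force: [0.0, -0.7, -0.1]
width: 45.8
grasp_force: 0.0
t 2.28 ramp xyz [-175.    -6.   239.6] rot to go [0.0002 0.0003 0.0018] F [ 0.  -0.7 -0.1] w 45.8 q6 [ 0.06  0.11  2.06 -0.    0.97  1.38]
tool now [ 15.1  -6.  194.6] tool after rot [ 15.   -6.  194.6]
```

To row units: 30 mm is 0.06, 20 mm is 0.04.

```bash
python3 jog.py '[[0.008, -0.006, 0.02, 0, 0, 0], [0.006, -0.006, 0.04, 0, 0, 0], [0, 0, 0.06, 0, 0, 0], [0, 0, 0.06, 0, 0, 0], [0, 0, 0.06, 0, 0, 0]]'
python3 jog.py '[[0, 0, 0.06, 0, 0, 0], [0, 0, 0.05, 0, 0, 0], [0, 0, 0.03, 0, 0, 0], [0, 0, 0.008, 0, 0, 0], [0, 0, 0, 0, 0, 0]]'
python3 - <<'E'
from h import *
import cv2
rel([-160,0,45])
a=vision.get_image("side")["img"][170:250,230:370,::-1]
cv2.imwrite("pics/s1.png",cv2.resize(a,None,fx=5,fy=5,interpolation=cv2.INTER_CUBIC))
E
```

```text
t: 2.7
ee_pos: [422.9, 43.1, 118.2]
orientation: [3.117, 0.393, 0.002]
ft_force: [0.5, 1.0, 0.5]
width: 46.0
grasp_force: 0.0
t: 3.12
ee_pos: [421.9, 43.2, 44.4]
orientation: [-3.117, -0.394, 0.005]
ft_force: [-0.9, -0.1, 0.4]
width: 45.7
grasp_force: 0.0
t 3.12 ramp xyz [-169.2   -0.7   44.4] rot to go [-0.0006  0.0031 -0.0014] F [-0.9 -0.1  0.4] w 45.7 q6 [ 0.07  0.51  2.16 -0.    0.47  1.39]
tool now [ 9.2 -0.8 -0.7] tool after rot [ 9.2 -0.7 -0.6]
```

View pics/s1.png

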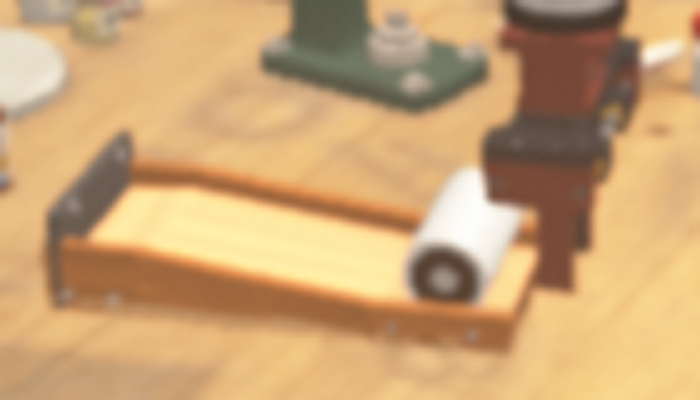

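The fingers stand squarely behind the roller, at about (555,240) in the crop, with the roller's end at (443,272). I'll make a gentle approach.

To row units: 5 mm is 0.01, 4 mm is 0.008.

```bash
python3 jog.py '[[0.006, 0, 0, 0, 0, 0], [0.01, 0, 0, 0, 0, 0], [0.01, 0, 0, 0, 0, 0], [0.008, 0, 0, 0, 0, 0], [0.004, 0, 0, 0, 0, 0]]' | grep -E "t:|ee|force"
python3 jog.py '[[0.003, 0, 0, 0, 0, 0], [0.003, 0, 0, 0, 0, 0], [0.003, 0, 0, 0, 0, 0], [0.003, 0, 0, 0, 0, 0], [0.003, 0, 0, 0, 0, 0]]' | grep -E "t:|ee|force"
python3 jog.py '[[0.003, 0, 0, 0, 0, 0], [0.003, 0, 0, 0, 0, 0], [0.003, 0, 0, 0, 0, 0], [0.003, 0, 0, 0, 0, 0], [0.003, 0, 0, 0, 0, 0]]' | grep -E "t:|ee|force"
python3 jog.py '[[0.003, 0, 0, 0, 0, 0], [0.003, 0, 0, 0, 0, 0], [0.003, 0, 0, 0, 0, 0], [0.003, 0, 0, 0, 0, 0], [0.003, 0, 0, 0, 0, 0]]' | grep -E "t:|ee|force"
python3 - <<'E'
from h import *
import cv2
rel([70,0,65])
a=vision.get_image("side")["img"][170:250,230:370,::-1]
cv2.imwrite("pics/s2.png",cv2.resize(a,None,fx=5,fy=5,interpolation=cv2.INTER_CUBIC))
E
```

```text
t: 3.58
ee_pos: [442.9, 49.0, 46.4]
ft_force: [0.6, 0.8, 0.1]
grasp_force: 0.0
t: 4.0
ee_pos: [448.5, 50.6, 45.6]
ft_force: [0.2, -0.1, 0.3]
grasp_force: 0.2
t: 4.42
ee_pos: [456.0, 52.5, 45.7]
ft_force: [-0.3, -0.1, -0.4]
grasp_force: 0.1
t: 4.83
ee_pos: [463.3, 54.4, 45.7]
ft_force: [0.5, 0.2, 0.1]
grasp_force: 0.1
t 4.83 ramp xyz [-126.3   -0.3   45.7] rot to go [-0.      0.0001  0.0001] F [0.5 0.2 0.1] w 46.1 q6 [0.09 0.54 2.07 0.   0.53 1.41]
tool now [196.3  -0.2 -19.3] tool after rot [196.3  -0.3 -19.3]
```

View pics/s2.png

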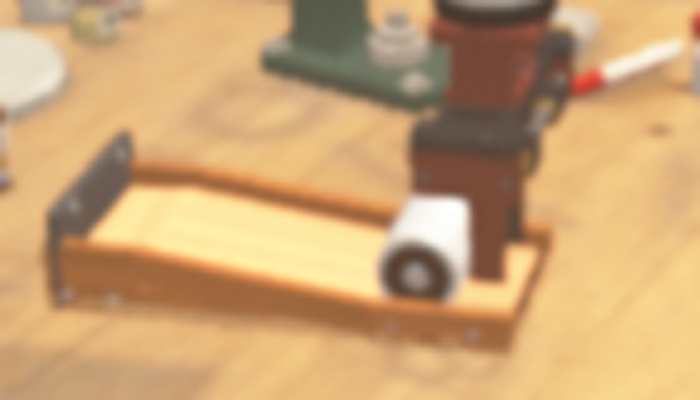

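The roller moved with the fingers: its end is now at (415,275) in the crop, touching and straight. I'll continue along the flat and onto the slope.

To row units: 2 mm is 0.004, 1.5 mm is 0.003.

```bash
g(){ grep -E "t:|ee|ft" | tr '\n' ' '; echo; }
python3 jog.py '[[0.003, 0, 0, 0, 0, 0], [0.004, 0, 0, 0, 0, 0], [0.004, 0, 0, 0, 0, 0], [0.004, 0, 0, 0, 0, 0], [0.004, 0, 0, 0, 0, 0]]' | g
python3 jog.py '[[0.004, 0, 0, 0, 0, 0], [0.004, 0, 0, 0, 0, 0], [0.004, 0, 0, 0, 0, 0], [0.004, 0, 0, 0, 0, 0], [0.004, 0, 0, 0, 0, 0]]' | g
python3 jog.py '[[0.004, 0, 0, 0, 0, 0], [0.004, 0, 0, 0, 0, 0], [0.004, 0, 0, 0, 0, 0], [0.004, 0, -0.0004, 0, 0, 0], [0.004, 0, -0.0006, 0, 0, 0]]' | g
python3 jog.py '[[0.004, 0, -0.0006, 0, 0, 0], [0.004, 0, -0.0006, 0, 0, 0], [0.004, 0, -0.0006, 0, 0, 0], [0.004, 0, -0.0006, 0, 0, 0], [0.004, 0, -0.0006, 0, 0, 0]]' | g
python3 jog.py '[[0.004, 0, -0.0006, 0, 0, 0], [0.004, 0, -0.0006, 0, 0, 0], [0.004, 0, -0.0006, 0, 0, 0], [0.004, 0, -0.0006, 0, 0, 0], [0.004, 0, -0.0006, 0, 0, 0]]' | g
python3 -c "
from h import *
rel([70,0,65])"
```

```text
t: 5.3 ee_pos: [472.6, 56.7, 45.7] ft_force: [0.3, 0.1, 0.8] 
t: 5.72 ee_pos: [482.3, 59.2, 45.7] ft_force: [-0.1, -0.4, -0.1] 
t: 6.13 ee_pos: [491.1, 61.6, 46.0] ft_force: [-2.6, -1.0, 1.5] 
t: 6.55 ee_pos: [501.5, 64.2, 47.7] ft_force: [-2.7, -0.2, 1.9] 
t: 6.97 ee_pos: [511.3, 66.7, 49.2] ft_force: [-2.4, -1.1, 1.9] 
t 6.97 ramp xyz [-76.7  -0.3  49.2] rot to go [-0.      0.      0.0001] F [-2.4 -1.1  1.9] w 45.7 q6 [0.11 0.57 1.97 0.   0.6  1.42]
tool now [146.7  -0.3 -15.8] tool after rot [146.7  -0.3 -15.8]
```

Now on the slope with steady contact at about 2.6 N.

To row units: 2.5 mm is 0.005, -0.35 mm is -0.0007.

```bash
g(){ grep -E "t:|ee|ft" | tr '\n' ' '; echo; }
python3 jog.py '[[0.005, 0, -0.0007, 0, 0, 0], [0.005, 0, -0.0007, 0, 0, 0], [0.005, 0, -0.0007, 0, 0, 0], [0.005, 0, -0.0007, 0, 0, 0], [0.005, 0, -0.0007, 0, 0, 0]]' | g
python3 jog.py '[[0.005, 0, -0.0007, 0, 0, 0], [0.005, 0, -0.0007, 0, 0, 0], [0.005, 0, -0.0007, 0, 0, 0], [0.005, 0, -0.0007, 0, 0, 0], [0.005, 0, -0.0007, 0, 0, 0]]' | g
python3 jog.py '[[0.005, 0, -0.0007, 0, 0, 0], [0.005, 0, -0.0007, 0, 0, 0], [0.005, 0, -0.0007, 0, 0, 0], [0.005, 0, -0.0007, 0, 0, 0], [0.005, 0, -0.0007, 0, 0, 0]]' | g
python3 jog.py '[[0.005, 0, -0.0007, 0, 0, 0], [0.005, 0, -0.0007, 0, 0, 0], [0.005, 0, -0.0007, 0, 0, 0], [0.005, 0, -0.0007, 0, 0, 0], [0.005, 0, -0.0007, 0, 0, 0]]' | g
python3 jog.py '[[0.005, 0, -0.0007, 0, 0, 0], [0.005, 0, -0.0007, 0, 0, 0], [0.005, 0, -0.0007, 0, 0, 0], [0.005, 0, -0.0007, 0, 0, 0], [0.005, 0, -0.0007, 0, 0, 0]]' | g
python3 jog.py '[[0.005, 0, -0.0007, 0, 0, 0], [0.005, 0, -0.0007, 0, 0, 0], [0.005, 0, -0.0007, 0, 0, 0], [0.005, 0, -0.0007, 0, 0, 0], [0.005, 0, -0.0007, 0, 0, 0]]' | g
python3 jog.py '[[0.005, 0, -0.0007, 0, 0, 0], [0.005, 0, -0.0007, 0, 0, 0], [0.005, 0, -0.0007, 0, 0, 0], [0.005, 0, -0.0007, 0, 0, 0], [0.005, 0, -0.0007, 0, 0, 0]]' | g
python3 - <<'E'
from h import *
import cv2
rel([70,0,65])
a=vision.get_image("side")["img"][170:250,230:370,::-1]
cv2.imwrite("pics/s3.png",cv2.resize(a,None,fx=5,fy=5,interpolation=cv2.INTER_CUBIC))
E
```

```text
t: 7.38 ee_pos: [523.5, 69.9, 51.0] ft_force: [-2.8, -0.7, 0.8] 
t: 7.8 ee_pos: [535.5, 73.0, 52.7] ft_force: [-2.3, -0.7, 1.8] 
t: 8.22 ee_pos: [547.7, 76.2, 54.5] ft_force: [-2.4, -0.5, 1.4] 
t: 8.63 ee_pos: [559.7, 79.3, 56.2] ft_force: [-2.5, -0.6, 1.1] 
t: 9.05 ee_pos: [571.8, 82.4, 58.0] ft_force: [-1.8, -0.9, 1.8] 
t: 9.47 ee_pos: [583.9, 85.5, 59.7] ft_force: [-3.7, -1.4, 1.9] 
t: 9.88 ee_pos: [596.0, 88.6, 61.4] ft_force: [-2.3, -0.8, 1.5] 
t 9.88 ramp xyz [10.8 -0.3 61.4] rot to go [-0.      0.0001  0.    ] F [-2.3 -0.8  1.5] w 45.6 q6 [0.13 0.64 1.77 0.   0.74 1.45]
tool now [59.2 -0.3 -3.6] tool after rot [59.2 -0.3 -3.6]
```

View pics/s3.png

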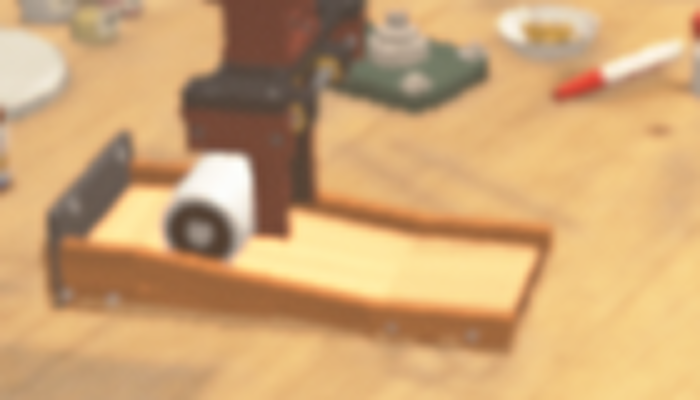

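The roller is high on the slope at crop (200,232), straight and in contact. I'll slow down for the crest.

To row units: 2.5 mm is 0.005, 2 mm is 0.004.

```bash
g(){ grep -E "t:|ee|ft" | tr '\n' ' '; echo; }
python3 jog.py '[[0.005, 0, -0.0007, 0, 0, 0], [0.005, 0, -0.0007, 0, 0, 0], [0.004, 0, -0.0006, 0, 0, 0], [0.004, 0, -0.0006, 0, 0, 0], [0.004, 0, -0.0006, 0, 0, 0]]' | g
python3 jog.py '[[0.004, 0, -0.0006, 0, 0, 0], [0.004, 0, -0.0006, 0, 0, 0], [0.004, 0, -0.0006, 0, 0, 0], [0.004, 0, -0.0006, 0, 0, 0], [0.004, 0, -0.0006, 0, 0, 0]]' | g
python3 jog.py '[[0.004, 0, -0.0006, 0, 0, 0], [0.004, 0, -0.0006, 0, 0, 0], [0.004, 0, -0.0006, 0, 0, 0], [0.003, 0, -0.0004, 0, 0, 0], [0.003, 0, -0.0004, 0, 0, 0]]' | g
python3 jog.py '[[0.002, 0, -0.0002, 0, 0, 0], [0.002, 0, -0.0002, 0, 0, 0], [0.002, 0, 0, 0, 0, 0], [0.002, 0, 0, 0, 0, 0], [0.002, 0, 0, 0, 0, 0]]' | g
python3 jog.py '[[0.002, 0, 0, 0, 0, 0], [0.002, 0, 0, 0, 0, 0], [0.002, 0, 0, 0, 0, 0], [0.002, 0, 0, 0, 0, 0], [0.002, 0, 0, 0, 0, 0]]' | g
python3 -c "
from h import *
rel([70,0,65])"
```

```text
t: 10.35 ee_pos: [606.6, 91.4, 63.1] ft_force: [-2.7, -1.3, 1.8] 
t: 10.77 ee_pos: [616.3, 93.9, 64.6] ft_force: [-2.2, -0.2, 1.5] 
t: 11.18 ee_pos: [625.0, 96.1, 65.9] ft_force: [-1.9, -0.2, 1.9] 
t: 11.6 ee_pos: [629.7, 97.3, 66.0] ft_force: [-3.5, -0.9, 1.8] 
t: 12.02 ee_pos: [635.1, 98.7, 66.1] ft_force: [-0.6, 0.6, -0.5] 
t 12.02 ramp xyz [51.2 -0.3 66.1] rot to go [ 0.0001 -0.0011 -0.0001] F [-0.6  0.6 -0.5] w 46.0 q6 [0.14 0.67 1.67 0.   0.79 1.45]
tool now [18.8 -0.3  1.1] tool after rot [18.8 -0.3  1.1]
```

The contact force vanished, so the roller has crossed the crest. I'll follow it slowly.

To row units: 2 mm is 0.004, 1.5 mm is 0.003.

```bash
g(){ grep -E "t:|ee|ft" | tr '\n' ' '; echo; }
python3 jog.py '[[0.003, 0, 0, 0, 0, 0], [0.004, 0, 0.0002, 0, 0, 0], [0.004, 0, 0.0002, 0, 0, 0], [0.004, 0, 0.0002, 0, 0, 0], [0.004, 0, 0.0002, 0, 0, 0]]' | g
python3 jog.py '[[0.003, 0, 0.0002, 0, 0, 0], [0.002, 0, 0.0002, 0, 0, 0], [0.002, 0, 0.0002, 0, 0, 0], [0.002, 0, 0, 0, 0, 0], [0.001, 0, 0, 0, 0, 0]]' | g
python3 - <<'E'
from h import *
import cv2
rel([70,0,65])
a=vision.get_image("side")["img"][170:250,230:370,::-1]
cv2.imwrite("pics/s4.png",cv2.resize(a,None,fx=5,fy=5,interpolation=cv2.INTER_CUBIC))
E
```

```text
t: 12.43 ee_pos: [644.1, 101.0, 65.6] ft_force: [0.8, 0.6, 0.1] 
t: 12.85 ee_pos: [648.7, 102.2, 65.3] ft_force: [-0.3, -0.2, 0.4] 
t 12.85 ramp xyz [65.2 -0.3 65.3] rot to go [-0. -0.  0.] F [-0.3 -0.2  0.4] w 46.0 q6 [0.14 0.69 1.64 0.   0.81 1.46]
tool now [ 4.8 -0.3  0.3] tool after rot [ 4.8 -0.3  0.3]
```

View pics/s4.png

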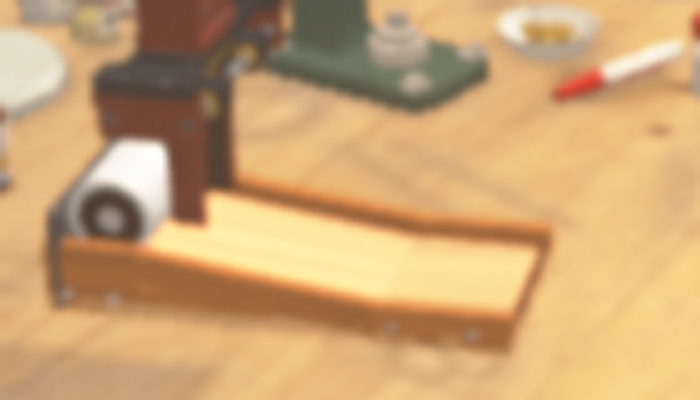

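The roller is against the plate at crop (110,215), with a small gap to the fingers. I'll close the gap gently to confirm it is seated.

To row units: 1 mm is 0.002, 0.5 mm is 0.001.

```bash
g(){ grep -E "t:|ee|ft" | tr '\n' ' '; echo; }
python3 jog.py '[[0.002, 0, 0, 0, 0, 0], [0.002, 0, 0, 0, 0, 0], [0.001, 0, 0, 0, 0, 0], [0.001, 0, 0, 0, 0, 0], [0.001, 0, 0, 0, 0, 0]]' | g
python3 jog.py '[[0.001, 0, 0, 0, 0, 0], [0.001, 0, 0, 0, 0, 0], [0, 0, 0, 0, 0, 0]]' | g
```

```text
t: 13.32 ee_pos: [652.0, 103.1, 65.3] ft_force: [-0.7, -0.5, 0.6] 
t: 13.57 ee_pos: [652.5, 103.3, 65.3] ft_force: [-2.2, -0.9, 1.7]
```

Light contact force at ramp x of about 69, where the home position should be. The roller is seated, so I'll back off and rise.

To row units: -20 mm is -0.04, -12 mm is -0.024.

```bash
g(){ grep -E "t:|ee|ft" | tr '\n' ' '; echo; }
python3 jog.py '[[-0.002, 0, 0, 0, 0, 0], [-0.008, 0, -0.002, 0, 0, 0], [-0.02, 0, -0.008, 0, 0, 0], [-0.024, 0, -0.02, 0, 0, 0], [-0.024, 0, -0.04, 0, 0, 0]]' | g
python3 jog.py '[[-0.03, 0, -0.05, 0, 0, 0], [-0.04, 0, -0.05, 0, 0, 0], [-0.05, 0, -0.05, 0, 0, 0], [-0.05, 0, -0.05, 0, 0, 0], [-0.05, 0, -0.04, 0, 0, 0]]' | g
python3 jog.py '[[-0.04, 0, -0.02, 0, 0, 0], [-0.02, 0, 0, 0, 0, 0], [0, 0, 0, 0, 0, 0], [0, 0, 0, 0, 0, 0], [0, 0, 0, 0, 0, 0]]' | g
python3 - <<'E'
from h import *
import cv2
rel()
T=vision.get_image("top");S=vision.get_image("side")
a=cv2.resize(T["img"][90:240,240:360,::-1],(400,500),interpolation=cv2.INTER_CUBIC)
b=cv2.resize(S["img"][180:260,230:310,::-1],(400,400),interpolation=cv2.INTER_CUBIC)
cv2.imwrite("pics/f.png",np.hstack([a,cv2.copyMakeBorder(b,0,100,0,0,cv2.BORDER_CONSTANT)]))
E
```

```text
t: 13.98 ee_pos: [612.5, 93.1, 98.8] ft_force: [-1.1, 0.1, 0.1] 
t: 14.4 ee_pos: [507.1, 65.7, 222.1] ft_force: [1.2, -0.4, 0.2] 
t: 14.82 ee_pos: [480.2, 58.7, 229.7] ft_force: [-0.0, 0.5, -0.8] 
t 14.82 ramp xyz [-108.8   -0.3  229.7] rot to go [-0.0001  0.0003 -0.    ] F [-0.   0.5 -0.8] w 45.8 q6 [0.1  0.23 1.94 0.   0.97 1.42]
```

View pics/f.png

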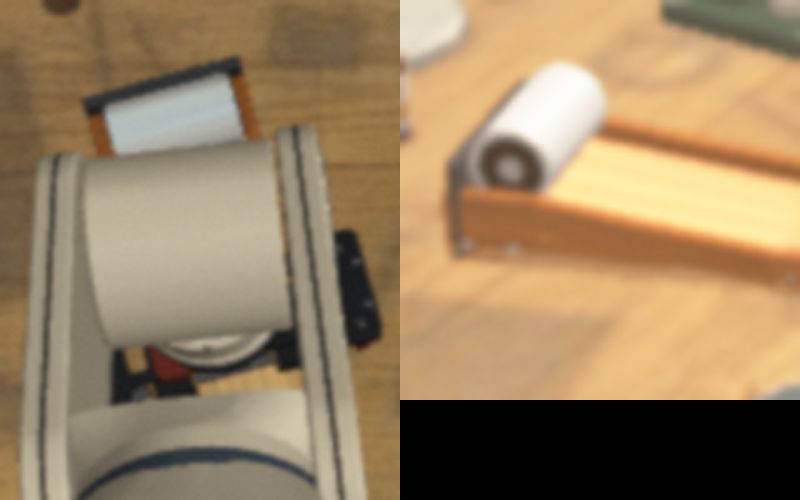

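The roller rests parallel and flush against the stop plate: in the top crop it is at (172,110) with the plate at (165,85), and in the side crop its end is at (512,165). The hand is clear.

```bash
python3 -c "
from workcell import ctrl, vision
print(ctrl.close_job())"
```

```text
the job is handed in; nothing more can be done
None
```

The roller was pushed slowly up the ramp and over the crest and now rests flush against the stop plate; the hand is clear, the arm's path stayed clear of the sanding block, jar and mug, and the job was handed in at about 15 s.

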